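Snap down the lid of the pin badge case

TASK

The lid of the round display case of pin badges has been laid in place but not fastened. With your fingertips, press down on its solid rim at each of the three clips, working round, until all three have clicked and the lid sits flush all the way round. Keep off the clear window in the middle, do not lift the lid or shift the case, and leave the other things on the dresser as they stand.

Things in the scene. Friction and masses are not known exactly. Their poses are not given: they have to be found in the camera images.
- case: Round grey plastic drum, 150 mm across, its edge 40 mm high, standing loose on the dresser (about 0.5 kg). Origin: centre of its underside, z up. Outside its wall, at 0, 120 and 240 degrees from its x axis, stands a pair of ribs 45 mm high, on which the lid's lugs come to rest, with a catch bead between them.
- lid: Hard white plastic lid, 0.2 kg. Flat rim 4 mm thick, 50 to 83 mm from the centre; skirt 18 mm deep outside the case wall; three lugs, each with a spring clip hanging 17 mm down over a catch bead, at 0, 120 and 240 degrees from its x axis. Origin: centre of the rim's underside, z up. Its underside lies 54 mm above the dresser while unfastened, 45 mm when fastened, resting on the case's ribs.
- lid_window: Clear thin round window set in the middle of the lid, 100 mm across in view, its face 3.5 mm below the top of the rim; not to be pressed. Origin: the lid's origin.
- lug_a (a point): Where to press for clip a: on the rim's top face, 70 mm from the lid's centre, in line with its lug (34 mm wide, ending 93 mm out). 58 mm above the dresser at first, 49 mm when shut. The clip gives way under about 4 to 12 N (the last one is the stiffest) and then stays; the rim sinks 9 mm in all until it stops hard, and the lid tilts up to 5 degrees while other clips are still up.
- lug_b (a point): Where to press for clip b: on the rim's top face, 70 mm from the lid's centre, in line with its lug (34 mm wide, ending 93 mm out). 58 mm above the dresser at first, 49 mm when shut. The clip gives way under about 4 to 12 N (the last one is the stiffest) and then stays; the rim sinks 9 mm in all until it stops hard, and the lid tilts up to 5 degrees while other clips are still up.
- lug_c (a point): Where to press for clip c: on the rim's top face, 70 mm from the lid's centre, in line with its lug (34 mm wide, ending 93 mm out). 58 mm above the dresser at first, 49 mm when shut. The clip gives way under about 4 to 12 N (the last one is the stiffest) and then stays; the rim sinks 9 mm in all until it stops hard, and the lid tilts up to 5 degrees while other clips are still up.
- rack: Slatted wooden rack, 60 mm by 140 mm by 24 mm high, with three slots; fixed. Origin: centre of its underside; the slots lie one behind another along its y axis.
- badge_round: Round enamel pin badge, 36 mm across, 4 mm thick, standing on edge in a slot of the rack, its top about 44 mm above the dresser. Origin: its lowest point as it stands.
- badge_square: Oblong enamel pin badge, 30 mm wide, 38 mm tall, 4 mm thick, standing in a slot of the rack. Origin: its lowest point as it stands.
- badge_arrow: Arrow-shaped enamel pin badge, 34 mm wide, 42 mm tall, 4 mm thick, standing in a slot of the rack. Origin: its lowest point as it stands.
- saucer: Pink ceramic saucer, 140 mm across, 20 mm high. Origin: centre of its underside.
- key: Chrome key lying flat near the case, 68 mm long along its x axis (bow at -x), 28 mm wide, 6 mm thick. Origin: near its middle, on the underside.
- ring_box: Small closed ring box, 46 mm square, 38 mm high, standing near the case. Origin: centre of its underside.
- soap_dish: Pebble-shaped grey silicone soap dish, 113 mm by 80 mm, 19 mm high. Origin: centre of its underside.
- shoehorn: Short aluminium shoehorn lying near the case, 155 mm long along its x axis (blade at -x), 40 mm wide, 8 mm high. Origin: near its middle, on the underside.
Not all that is in view belongs to the job. What is shaped like the case but green, orange or pink is not meant.

How it is judged:
By the outcome, as a careful person would: the job done as asked, in the order asked, and still so for the second after the job is handed in, with the robot touching nothing.
It also fails if it takes over 38 s, if anything falls off the work surface, if the arm or the gripper's body presses on something with over 40 N, if the wrist force passes 120 N, or if a joint passes its speed limit or range.

ROBOT

A 7-joint arm with a two-finger parallel gripper is mounted at the origin on the work surface. World frame = base frame: x ahead of the robot, y to its left, z up, the work surface at z = 0. Lengths are in m, angles in degrees, forces in N, time in s.
With the tool pointing down it reaches from about 0.425 to 0.875 m from the base axis. Payload 4.7 kg.
Tool frame: the origin (TCP) lies on the centre line of the jaws, within the pads' length; the fingertips stand 8 mm ahead of it and the grasp point (between the pads) lies 11 mm behind it; z points along the fingers, y is the direction in which the jaws open and shut (so a half turn about z gives the same grasp; the last joint's range is limited). The gripper opens to 87 mm and grips with 3 to 60 N. Pads are 19 mm wide; open, the fingers measure 117 mm over their backs; the gripper's body (75 mm by 190 mm) begins 51 mm behind the grasp point.
Start: joints at [-70.124, 18.392, -4.016, 83.108, 1.295, 78.541, -3.26], TCP at [0.212, 0.614, 0.231] pointing down, gripper open.
Joint ranges: [-163.93, 163.93], [-17.29, 119.83], [-79.2, 71.16], [3.27, 140.29], [-89.18, 269.18], [5.43, 117.66], [-154.24, 154.24]. Speed limits (degrees/s): [147.25, 147.25, 180, 180, 180, 180, 180].

INTERFACE

Orientations are given as [roll, pitch, yaw] about the fixed x, y, z axes, in that order (R = Rz(yaw) Ry(pitch) Rx(roll)).
In Python, from cell import env gives the robot as it stands. The module is installed in compiled form; this text tells all that it offers.
- The arm moves only by the tool move_arm, never from a script. Its argument "steps" is a list of rows, each a list of 2 entries, a list of its own where there are three numbers: the shift along the tool's x, y, z in m, then the turn about the tool's z in rad. A call has 1 to 20 rows; each row is the pose to reach, as a shift and turn from the pose commanded when the call began, along the tool's axes at that moment; what a row does not reach only later rows make up. A row lasts 1/8 s, in which the tool goes at most 62.5 mm and 10.7 degrees, less where a joint would pass 70% of its speed; a pose out of reach is approached as far as the arm can. A call with a gripper value outside its range is refused whole. "hand" is the closure, from -1 (fully open) to 1 (shut), set as the call begins (left out, the last holds). The fingers move at their own pace and stop on an object; "squeeze" is the grip in N (left out, the last holds). Time passes only in rows, so rows that repeat a pose let the fingers close. It gives the time, the measured TCP pose, the force and the opening at its end, in the units of the state.
- env.get_obs(): the state, without advancing time (a new reading comes with each control period).
- env.read_camera(name): name is "scene" or "side" or "wrist"; returns (picture, depth): 420x560x3 uint8, red, green, blue; 420x560 float32, m along the optical axis (not along the pixel's ray), 0 where there is no reading.
- env.calibration(name): a dict with "intrinsics" (3x3 intrinsics, pixels), "position" and "orientation" of the camera in the world; the wrist camera has in their place "mount" (4x4, takes a point from camera to tool coordinates, whose origin is the TCP and whose axes are the flange's). Camera axes: x right, y up, looking along -z (the intrinsics and any distortion apply to the point x, -y, -z); pixel columns grow to the right and rows downward; lengths in m; the calibration is good to about 2 mm. The wrist camera is an equidistant fisheye: a pixel r from the principal point sees the ray r / f radians off the axis. A picture is of the moment at which its call begins: read the wrist's pose just before it. calibration takes no time and is no camera call.
- env.sign_off(): hands the job in, once; it reports no verdict.
Trained networks look in the newest picture that a camera, given by its name, has taken for a name from the list of things; names that differ only in an ending like _2 or _b are one class to them, and where a whole thing is asked for, a point or a joint stands for the part that bears it (a point fixed in the world has none). Each returns a list of dicts, best first, with "conf" (0 to 1); they miss things now and then, are a little off and sometimes report something else, mostly with a low value. They report only what shows in the picture. A call takes as long as a camera call. They do not tell look-alikes from the thing itself.
- env.cut_out(camera, query): "region" (420x560 bool, what is visible of it) and "uv" ([column, row] in pixels, amid what is visible of it).
The state is a dict: "time_s": time; "qpos": joint angles; "joint_velocities": joint speeds; "effort": joint torques, N m; "tool_pos": TCP position; "tool_rot": TCP orientation; "force": force on the tool from outside, world axes, zero at the start; "wrist_torque": the same for the moment, N m; "grip_width": finger opening in m.
Only numpy, scipy, OpenCV 4.12 (cv2) and the standard library are available. Lean on these libraries where they do the work, as an engineer would, in place of code of your own. Each camera call takes 0.05 s, during which the arm holds its last target. There are 200 camera calls.

## Working session

There is one attempt and no reset: what is moved stays moved. The work goes in short steps, Python scripts to look and compute and a tool call to move; the robot and the scene stay as the last step left them, time stands still between calls to the robot, and variables do not carry over. Pictures are saved under pics/ and viewed, about 8 in all and at most 12, crops included, and the job is handed in when it is done.

Besides the shell and the picture viewer there is one more tool, called after "Request:" by a JSON object that holds its "name" and its "arguments", one argument or row to a line. move_arm: Moves the arm, as the interface text tells. Its arguments: {"type":"object","properties":{"steps":{"type":"array"},"hand":{"type":"number"},"squeeze":{"type":"number"}},"required":["steps"]}

```bash
mkdir -p pics
cat > h.py <<'E'
import numpy as np, cv2
from cell import env
from scipy.spatial.transform import Rotation as R
def save(n,p): cv2.imwrite('pics/'+n+'.png',cv2.cvtColor(p,cv2.COLOR_RGB2BGR))
def cloud(name,d):
    c=env.calibration(name);K=np.array(c['intrinsics']);v,u=np.mgrid[:420,:560]
    P=np.stack([(u-K[0,2])/K[0,0]*d,-(v-K[1,2])/K[1,1]*d,-d],-1)
    o=np.array(c['orientation']); M=o if o.shape==(3,3) else R.from_euler('xyz',o,degrees=True).as_matrix()
    return P@M.T+np.array(c['position'])
E
python3 - <<'E'
from h import *
print(env.get_obs())
for n in ('scene','side'):
    print(n,{k:np.round(v,4).tolist() if not isinstance(v,str) else v for k,v in env.calibration(n).items()})
    p,d=env.read_camera(n);save(n,p);P=cloud(n,d);np.savez(n,p=p,d=d,P=P)
    for q in ('lid','lug_a','case'):
        for r in env.cut_out(n,q)[:4]:
            m=r['region'];print(q,round(r['conf'],2),np.round(r['uv']),m.sum(),np.round(np.median(P[m&(d>0)],0),3))
    
a=cv2.imread('pics/scene.png');b=cv2.imread('pics/side.png')
E
```

```text
{'time_s': 0.0, 'qpos': array([-70.12462932,  18.43820113,  -4.01566202,  83.17433941,
         1.29482772,  78.54050735,  -3.26003785]), 'joint_velocities': array([ 0.12781181,  0.14550861,  0.03654343, -0.0258631 , -0.11000037,
       -0.01235422,  0.0221753 ]), 'effort': array([-1.26451181e-03, -4.91286635e+01, -4.04450800e-01, -3.12524414e+01,
       -6.38622791e-02,  4.38528636e-02,  1.78312166e-04]), 'tool_pos': array([0.21221418, 0.61381821, 0.22947617]), 'tool_rot': array([-1.79892185e+02,  5.52035327e-03,  1.60934423e+02]), 'force': array([-0.11938134, -0.8719123 , -0.26836597]), 'wrist_torque': array([-0.0257935 ,  0.06829477,  0.02319962]), 'grip_width': 0.08709461791732291}
scene {'intrinsics': [[394.7807, 0.0, 277.57], [0.0, 394.7807, 213.9257], [0.0, 0.0, 1.0]], 'position': [1.1768, -0.4422, 0.836], 'orientation': [42.7149, -0.9893, 53.3654]}
lid 0.94 [247. 202.] 2186 [ 0.525 -0.053  0.058]
lug_a 0.71 [383. 175.] 613 [0.644 0.403 0.014]
lug_a 0.58 [242. 203.] 2301 [ 0.524 -0.052  0.058]
case 0.72 [340. 205.] 2017 [0.659 0.181 0.027]
case 0.62 [250. 229.] 391 [ 0.58  -0.083  0.02 ]
case 0.6 [138. 228.] 2608 [ 0.405 -0.325  0.027]
side {'intrinsics': [[442.1426, 0.0, 279.5831], [0.0, 442.1426, 206.6232], [0.0, 0.0, 1.0]], 'position': [0.4488, -1.0209, 0.9069], 'orientation': [52.0671, -0.0408, -6.6182]}
lid 0.66 [262. 234.] 1907 [ 0.514 -0.059  0.057]
lid 0.55 [264. 230.] 547 [ 0.518 -0.048  0.055]
lug_a 0.89 [263. 232.] 1935 [ 0.516 -0.057  0.057]
case 0.85 [372. 253.] 2066 [ 0.825 -0.133  0.027]
case 0.66 [299. 192.] 1400 [0.655 0.171 0.027]
case 0.64 [227. 323.] 3138 [ 0.402 -0.333  0.027]
case 0.55 [263. 258.] 342 [ 0.509 -0.117  0.018]
```

View pics/scene.png

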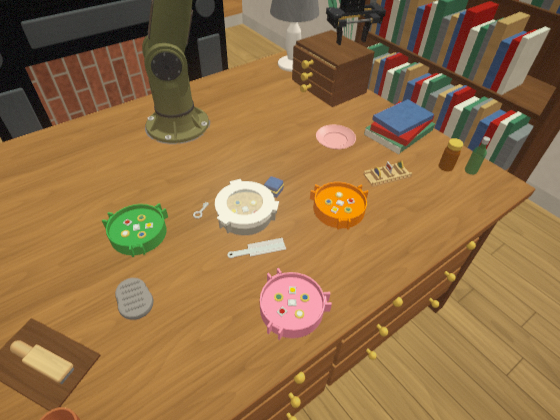

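Run:
```python
from h import *
a=cv2.imread('pics/scene.png')[150:270,180:320];b=cv2.imread('pics/side.png')[185:305,195:335]
cv2.imwrite('pics/crop.png',np.hstack([cv2.resize(x,None,fx=2.8,fy=2.8,interpolation=cv2.INTER_CUBIC) for x in (a,b)]))
from scipy.optimize import least_squares
for n in('scene','side'):
    z=np.load(n+'.npz');P=z['P'];p=z['p'].astype(int)
    m=(np.hypot(P[...,0]-.515,P[...,1]+.055)<.13)&(P[...,2]>.05)&(P[...,2]<.066)&(p.min(-1)>120)
    Q=P[m];print(n,m.sum(),np.median(Q,0),np.ptp(Q,axis=0))
    # radial outline by angle
    c=(Q[:,:2].min(0)+Q[:,:2].max(0))/2
    for _ in range(10):
        D=Q[:,:2]-c;r=np.hypot(*D.T);t=np.degrees(np.arctan2(D[:,1],D[:,0]))%360
        o=np.array([[a,np.percentile(r[(t>=a)&(t<a+10)],97) if ((t>=a)&(t<a+10)).sum()>3 else 0] for a in range(0,360,10)])
        g=(o[:,1]>0)&(o[:,1]<.088);A=np.radians(o[g,0]+5);X=c+o[g,1:]*np.c_[np.cos(A),np.sin(A)]
        c=least_squares(lambda q:np.hypot(*(X-q).T)-.082,c,loss='soft_l1',f_scale=.002).x
    print(c,[(int(a),round(x*1000)) for a,x in o])
```

```text
scene 2175 [ 0.5207512  -0.05006872  0.05801149] [0.17546305 0.17465372 0.01394421]
[ 0.51640347 -0.04860354] [(0, 81), (10, 80), (20, 81), (30, 92), (40, 90), (50, 93), (60, 81), (70, 80), (80, 81), (90, 81), (100, 82), (110, 81), (120, 81), (130, 81), (140, 81), (150, 91), (160, 93), (170, 89), (180, 82), (190, 82), (200, 80), (210, 80), (220, 81), (230, 81), (240, 81), (250, 82), (260, 81), (270, 91), (280, 92), (290, 91), (300, 81), (310, 81), (320, 82), (330, 81), (340, 81), (350, 82)]
side 1779 [ 0.51649317 -0.05214956  0.05758704] [0.17518804 0.17530756 0.0144959 ]
[ 0.51653293 -0.04964613] [(0, 82), (10, 80), (20, 82), (30, 92), (40, 93), (50, 91), (60, 81), (70, 82), (80, 79), (90, 82), (100, 82), (110, 81), (120, 81), (130, 82), (140, 81), (150, 91), (160, 91), (170, 91), (180, 82), (190, 81), (200, 82), (210, 82), (220, 80), (230, 81), (240, 81), (250, 82), (260, 83), (270, 91), (280, 92), (290, 90), (300, 81), (310, 82), (320, 80), (330, 81), (340, 82), (350, 80)]
```

View pics/crop.png

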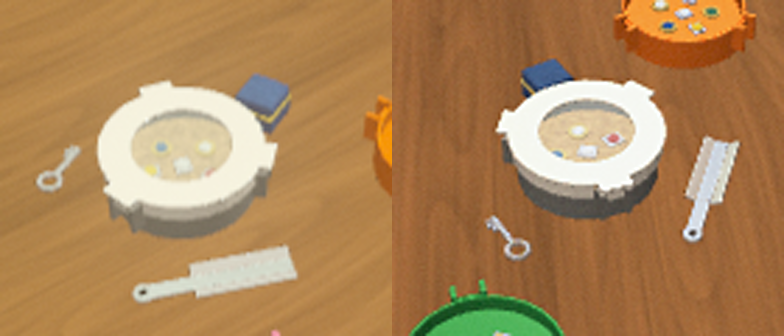

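```bash
cat >> h.py <<'E'
C=np.array([.5165,-.049])
def lug(a,r=.07): return C+r*np.array([np.cos(np.radians(a)),np.sin(np.radians(a))])
def shift(p,yaw,src=None):
    o=env.get_obs();M=R.from_euler('xyz',o['tool_rot'],degrees=True)
    s=M.inv().apply(np.array(p)-o['tool_pos'])
    t=(o['tool_rot'][2]-yaw+180)%360-180   # tool z is down
    print('shift',np.round(s,4),'turn',round(np.radians(t),3),'F',np.round(o['force'],1),'t',o['time_s'])
E
python3 - <<'E'
from h import *
shift([.42,.30,.2],165);shift([*lug(165),.10],165)
E
```

```text
shift [-0.2989 -0.2292  0.0305] turn -0.071 F [ 1.6  0.4 -0. ] t 0.4
shift [-0.4343 -0.5325  0.1305] turn -0.071 F [ 1.6  0.4 -0. ] t 0.4
```

The scene shows four round cases: green (138,228), orange (340,205), pink (293,303) and a grey drum with a white lid (245,205). The crop confirms that the white-lidded one is the case meant. Its lugs are at world angles 45, 165 and 285°, at a height of 58 mm as expected. I'll go to the 165° lug first, with the fingers shut.

Request:
{"name": "move_arm", "arguments": {
  "steps": [
    [[-0.15, -0.115, 0.03], -0.03],
    [[-0.299, -0.229, 0.03], -0.071],
    [[-0.299, -0.229, 0.03], -0.071],
    [[-0.299, -0.229, 0.03], -0.071],
    [[-0.299, -0.229, 0.03], -0.071],
    [[-0.434, -0.532, 0.1], -0.071],
    [[-0.434, -0.532, 0.1], -0.071],
    [[-0.434, -0.532, 0.1], -0.071],
    [[-0.434, -0.532, 0.1], -0.071],
    [[-0.434, -0.532, 0.1], -0.071],
    [[-0.434, -0.532, 0.1], -0.071],
    [[-0.434, -0.532, 0.13], -0.071],
    [[-0.434, -0.532, 0.13], -0.071],
    [[-0.434, -0.532, 0.13], -0.071]
  ],
  "hand": 1,
  "squeeze": 10
}}

```text
time_s: 2.15
tool_pos: [0.4492, -0.0291, 0.1012]
tool_rot: [180.0, 0.0, 165.1]
force: [0.5, 0.8, 1.1]
grip_width: 0.0003
```

Run:
```python
from h import *
o=env.get_obs();print(o['tool_pos'],o['tool_rot'],o['qpos'],o['grip_width']);shift([*lug(165),.068],165)
```

```text
[ 0.44918357 -0.02909737  0.10124999] [1.79956394e+02 3.02578486e-02 1.65067813e+02] [-29.48889906  -0.52443597  29.98493347 120.29264592   0.26227085
  60.12168601  75.4323377 ] 0.00033499770559678935
shift [-0.0002 -0.0018  0.0332] turn 0.001 F [0.5 0.8 1.1] t 2.15
```

Request:
{"name": "move_arm", "arguments": {
  "steps": [
    [[0, -0.002, 0.02], 0],
    [[0, -0.002, 0.03], 0],
    [[0, -0.002, 0.034], 0],
    [[0, -0.002, 0.036], 0],
    [[0, -0.002, 0.038], 0],
    [[0, -0.002, 0.04], 0]
  ]
}}

```text
time_s: 2.9
tool_pos: [0.4482, -0.0316, 0.0612]
tool_rot: [179.9, -0.0, 165.0]
force: [-0.8, 0.1, -0.0]
grip_width: 0.0005
```

Request:
{"name": "move_arm", "arguments": {
  "steps": [
    [[0, 0, 0.001], 0],
    [[0, 0, 0.002], 0],
    [[0, 0, 0.003], 0]
  ]
}}

```text
time_s: 3.28
tool_pos: [0.449, -0.0322, 0.0587]
tool_rot: [180.0, 0.0, 165.0]
force: [-4.2, 0.6, 14.7]
grip_width: 0.0005
```

```bash
cat >> h.py <<'E'
def rim():
    for n in('scene','side'):
        p,d=env.read_camera(n);P=cloud(n,d);D=P[...,:2]-C;r=np.hypot(D[...,0],D[...,1]);t=np.degrees(np.arctan2(D[...,1],D[...,0]))%360
        z=P[...,2];b=(p.min(-1)>140)&(z>.035)&(z<.068)
        print(n,[(a,round(1000*float(np.median(z[b&(r>.055)&(r<.08)&(abs(t-a)<12)])),1),int((b&(r>.055)&(r<.08)&(abs(t-a)<12)).sum())) for a in range(15,360,30)])
        save(n+'_%d'%(1000*env.get_obs()['time_s']),p)
E
python3 - <<'E'
from h import *
rim();print(env.get_obs()['force'])
E
```

```text
scene [(15, 60.2, 104), (45, 59.0, 65), (75, 56.6, 60), (105, 54.3, 60), (135, 52.1, 52), (165, 51.9, 26), (195, 52.4, 63), (225, 54.4, 59), (255, 56.4, 64), (285, 58.6, 75), (315, 59.9, 126), (345, 60.2, 121)]
side [(15, 60.4, 52), (45, 58.8, 48), (75, 56.4, 45), (105, 54.0, 50), (135, 51.9, 26), (165, 50.5, 9), (195, 52.3, 56), (225, 53.7, 66), (255, 55.5, 77), (285, 58.9, 64), (315, 60.4, 61), (345, 61.2, 55)]
[-3.73713536  0.12576404 10.84572234]
```

Request:
{"name": "move_arm", "arguments": {
  "steps": [
    [[0, 0, 0.001], 0],
    [[0, 0, 0.001], 0],
    [[0, 0, 0.001], 0]
  ]
}}

```text
time_s: 3.75
tool_pos: [0.449, -0.0322, 0.0586]
tool_rot: [179.9, 0.0, 165.0]
force: [-6.4, -0.7, 18.0]
grip_width: 0.0004
```

Request:
{"name": "move_arm", "arguments": {
  "steps": [
    [[0, 0, -0.01], 0],
    [[0, 0, -0.04], 0],
    [[0, 0, -0.04], 0]
  ]
}}

```text
time_s: 4.12
tool_pos: [0.4502, -0.0322, 0.0985]
tool_rot: [179.9, 0.2, 165.0]
force: [-0.2, 0.6, 0.3]
grip_width: 0.0004
```

Run:
```python
from h import *
rim();shift([*lug(285),.1],105);shift([*lug(285),.07],105)
```

```text
scene [(15, 60.3, 104), (45, 59.5, 66), (75, 56.7, 55), (105, 54.1, 57), (135, 51.9, 56), (165, 51.9, 56), (195, 52.6, 57), (225, 54.7, 58), (255, 57.2, 68), (285, 58.7, 73), (315, 59.6, 125), (345, 60.0, 118)]
side [(15, 61.0, 50), (45, 58.3, 45), (75, 56.7, 42), (105, 53.8, 49), (135, 52.1, 47), (165, 51.6, 55), (195, 52.4, 59), (225, 53.1, 65), (255, 55.8, 80), (285, 58.7, 60), (315, 60.2, 63), (345, 60.7, 57)]
shift [-0.1053 -0.0593 -0.0036] turn 1.047 F [-0.1 -0.7 -0.3] t 4.225
shift [-0.1053 -0.0593  0.0264] turn 1.047 F [-0.1 -0.7 -0.3] t 4.225
```

Clip at 165° is held down. Next is the 285° lug.

Request:
{"name": "move_arm", "arguments": {
  "steps": [
    [[-0.05, -0.03, -0.003], 0.18],
    [[-0.105, -0.059, -0.003], 0.36],
    [[-0.105, -0.059, -0.003], 0.54],
    [[-0.105, -0.059, -0.003], 0.72],
    [[-0.105, -0.059, -0.003], 0.9],
    [[-0.105, -0.059, -0.003], 1.047],
    [[-0.105, -0.059, -0.003], 1.047],
    [[-0.105, -0.059, 0.01], 1.047],
    [[-0.105, -0.059, 0.02], 1.047],
    [[-0.105, -0.059, 0.02], 1.047]
  ]
}}

```text
time_s: 5.48
tool_pos: [0.5333, -0.1162, 0.0751]
tool_rot: [-179.9, -0.0, 105.0]
force: [0.3, 0.1, -0.1]
grip_width: 0.0007
```

Run:
```python
from h import *
shift([*lug(285),.0585],105)
```

```text
shift [-0.0007  0.0012  0.0166] turn 0.001 F [ 0.3  0.1 -0.1] t 5.475
```

Request:
{"name": "move_arm", "arguments": {
  "steps": [
    [[0, 0.001, 0.006], 0],
    [[0, 0.001, 0.009], 0],
    [[0, 0.001, 0.011], 0],
    [[0, 0.001, 0.013], 0],
    [[0, 0.001, 0.015], 0],
    [[0, 0.001, 0.0165], 0],
    [[0, 0.001, 0.0175], 0],
    [[0, 0.001, 0.0175], 0]
  ]
}}

```text
time_s: 6.48
tool_pos: [0.5355, -0.116, 0.0592]
tool_rot: [180.0, -0.0, 105.0]
force: [-0.7, -0.5, 4.6]
grip_width: 0.0006
```

Request:
{"name": "move_arm", "arguments": {
  "steps": [
    [[0, 0, 0.001], 0],
    [[0, 0, 0.002], 0],
    [[0, 0, 0.002], 0],
    [[0, 0, 0.002], 0]
  ]
}}

```text
time_s: 6.98
tool_pos: [0.5356, -0.1161, 0.0588]
tool_rot: [180.0, -0.1, 105.0]
force: [-4.5, -0.4, 15.9]
grip_width: 0.0007
```

Request:
{"name": "move_arm", "arguments": {
  "steps": [
    [[0, 0, -0.01], 0],
    [[0, 0, -0.038], 0],
    [[0, 0, -0.038], 0]
  ]
}}

```text
time_s: 7.35
tool_pos: [0.5367, -0.1158, 0.0966]
tool_rot: [179.8, 0.0, 105.0]
force: [0.6, -0.3, 0.2]
grip_width: 0.0005
```

Run:
```python
from h import *
rim();shift([*lug(45),.1],45);shift([*lug(45),.075],45)
```

```text
scene [(15, 57.9, 102), (45, 58.9, 68), (75, 58.6, 64), (105, 57.0, 17), (135, nan, 0), (165, 52.0, 4), (195, nan, 0), (225, 48.6, 23), (255, 50.0, 48), (285, 51.8, 72), (315, 52.8, 112), (345, 55.1, 119)]
side [(15, 57.6, 43), (45, nan, 0), (75, nan, 0), (105, 55.5, 12), (135, 54.4, 1), (165, 51.4, 41), (195, 50.2, 57), (225, 48.5, 63), (255, 49.8, 66), (285, 51.2, 69), (315, 53.8, 60), (345, 56.1, 60)]
shift [ 0.104   0.0599 -0.0053] turn 1.048 F [ 0.3 -0.5 -0.6] t 7.45
shift [0.104  0.0599 0.0197] turn 1.048 F [ 0.3 -0.5 -0.6] t 7.45
  return _methods._mean(a, axis=axis, dtype=dtype,
  ret = ret.dtype.type(ret / rcount)
```

Request:
{"name": "move_arm", "arguments": {
  "steps": [
    [[0.05, 0.03, -0.005], 0.18],
    [[0.104, 0.06, -0.005], 0.36],
    [[0.104, 0.06, -0.005], 0.54],
    [[0.104, 0.06, -0.005], 0.72],
    [[0.104, 0.06, -0.005], 0.9],
    [[0.104, 0.06, -0.005], 1.048],
    [[0.104, 0.06, -0.005], 1.048],
    [[0.104, 0.06, 0.01], 1.048],
    [[0.104, 0.06, 0.019], 1.048],
    [[0.104, 0.06, 0.019], 1.048]
  ]
}}

```text
time_s: 8.7
tool_pos: [0.5654, -0.0002, 0.0747]
tool_rot: [-179.9, 0.1, 45.0]
force: [0.5, -0.4, 0.0]
grip_width: 0.0005
```

Run:
```python
from h import *
shift([*lug(45),.0585],45)
```

```text
shift [ 0.001  -0.      0.0162] turn -0.0 F [ 0.5 -0.4  0. ] t 8.7
```

Request:
{"name": "move_arm", "arguments": {
  "steps": [
    [[0.001, 0, 0.006], 0],
    [[0.001, 0, 0.009], 0],
    [[0.001, 0, 0.011], 0],
    [[0.001, 0, 0.013], 0],
    [[0.001, 0, 0.015], 0],
    [[0.001, 0, 0.0165], 0],
    [[0.001, 0, 0.018], 0],
    [[0.001, 0, 0.019], 0],
    [[0.001, 0, 0.019], 0]
  ]
}}

```text
time_s: 9.82
tool_pos: [0.5668, 0.0004, 0.0575]
tool_rot: [-179.9, 0.0, 45.0]
force: [-2.7, 1.2, 6.2]
grip_width: 0.0003
```

Request:
{"name": "move_arm", "arguments": {
  "steps": [
    [[0, 0, 0.001], 0],
    [[0, 0, 0.002], 0],
    [[0, 0, 0.002], 0],
    [[0, 0, 0.002], 0]
  ]
}}

```text
time_s: 10.32
tool_pos: [0.5668, 0.0005, 0.0573]
tool_rot: [-179.9, -0.0, 44.9]
force: [-7.6, -0.2, 20.2]
grip_width: 0.0005
```

Request:
{"name": "move_arm", "arguments": {
  "steps": [
    [[0, 0, -0.01], 0],
    [[0, 0, -0.06], 0],
    [[0, 0, -0.12], 0],
    [[-0.06, 0.05, -0.15], 0],
    [[-0.06, 0.1, -0.18], 0],
    [[-0.06, 0.16, -0.18], 0],
    [[-0.06, 0.2, -0.18], 0],
    [[-0.06, 0.2, -0.18], 0]
  ]
}}

```text
time_s: 11.32
tool_pos: [0.6658, -0.1878, 0.2329]
tool_rot: [180.0, 0.3, 44.7]
force: [0.2, -0.2, 0.3]
grip_width: 0.0001
```

```bash
python3 - <<'E' 2>/dev/null
from h import *
rim();o=env.get_obs();print(o['tool_pos'],o['time_s'])
import glob,os
f=sorted(glob.glob('pics/s*_*.png'),key=os.path.getmtime)[-2:];print(f)
a=cv2.imread(f[0])[150:270,180:320];b=cv2.imread(f[1])[185:305,195:335]
cv2.imwrite('pics/crop2.png',np.hstack([cv2.resize(x,None,fx=2.8,fy=2.8,interpolation=cv2.INTER_CUBIC) for x in (a,b)]))
E
```

```text
scene [(15, 49.9, 87), (45, 50.5, 64), (75, 50.6, 65), (105, 50.6, 59), (135, 50.5, 60), (165, 50.9, 4), (195, nan, 0), (225, nan, 0), (255, nan, 0), (285, 50.9, 12), (315, 49.9, 103), (345, 49.5, 99)]
side [(15, 49.5, 51), (45, 49.8, 48), (75, 49.4, 47), (105, 50.4, 47), (135, 49.7, 48), (165, 50.4, 52), (195, 49.8, 59), (225, 49.9, 73), (255, 49.5, 73), (285, 50.0, 63), (315, 50.4, 62), (345, 50.0, 58)]
[ 0.66526803 -0.18381992  0.23393493] 11.425
['pics/scene_11375.png', 'pics/side_11425.png']
```

View pics/crop2.png

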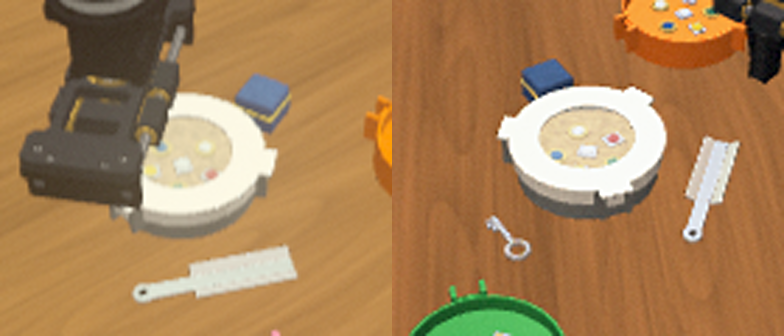

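```bash
python3 - <<'E' 2>/dev/null
from h import *
for n in('scene','side'):
    z=np.load(n+'.npz');P=z['P'];p=z['p'];D=P[...,:2]-C;r=np.hypot(D[...,0],D[...,1]);t=np.degrees(np.arctan2(D[...,1],D[...,0]))%360
    b=(p.min(-1)>140)&(P[...,2]>.035)&(P[...,2]<.068)&(r>.055)&(r<.08)
    print(n,[round(1000*float(np.median(P[...,2][b&(abs(t-a)<12)])),1) for a in range(15,360,30)])
E
```

```text
scene [58.1, 58.9, 59.1, 58.9, 59.4, 58.6, 59.2, 59.2, 59.0, 59.2, 58.1, 57.7]
side [59.0, 59.1, 59.1, 59.0, 57.8, 58.4, 58.7, 58.2, 58.5, 58.9, 58.9, 58.8]
```

```bash
python3 - <<'E' 2>/dev/null
from h import *
d=np.stack([env.read_camera('side') for _ in range(1)][0][1:2]+tuple(env.read_camera('side')[1] for _ in range(7)) if 0 else [env.read_camera('side')[1] for _ in range(8)])
P=cloud('side',np.median(d,0));D=P[...,:2]-C;r=np.hypot(D[...,0],D[...,1]);m=(r>.055)&(r<.08)&(P[...,2]>.04)&(P[...,2]<.06)
P0=np.load('side.npz')['P'];D0=P0[...,:2]-C;r0=np.hypot(D0[...,0],D0[...,1]);m0=(r0>.055)&(r0<.08)&(P0[...,2]>.05)&(P0[...,2]<.068)
for a,b,c in((P,D,m),(P0,D0,m0)):
    s=np.linalg.lstsq(np.c_[b[c],np.ones(c.sum())],a[...,2][c],rcond=None)[0]
    print([(k,round(1000*float(s[2]+s[:2]@(lug(k)-C)),2)) for k in(45,165,285)])
# case/lid centre now
t=np.degrees(np.arctan2(D[...,1],D[...,0]));q=(r<.1)&(P[...,2]>.044)
print((P[q][:,:2].min(0)+P[q][:,:2].max(0))/2); q=(r0<.1)&(P0[...,2]>.052);print((P0[q][:,:2].min(0)+P0[q][:,:2].max(0))/2)
E
```

```text
[(45, 50.41), (165, 49.87), (285, 49.45)]
[(45, 58.78), (165, 58.35), (285, 58.55)]
[ 0.50789236 -0.05788351]
[ 0.51121965 -0.05478504]
```

```bash
python3 -c "
from cell import env
print(env.sign_off(), env.get_obs()['time_s'])"
```

```text
the job is handed in; nothing more can be done
the job is handed in; nothing more can be done
```

I pressed the white lid down at all three lugs, working round from 165° to 285° to 45°, and handed the job in at about 12 s. I used shut fingertips on the rim at 70 mm radius. Each press ended at a hard stop with about 16 to 20 N.

**Height checks:** With the arm clear, the rim read 49.4 to 50.9 mm all round. It read about 58 to 59 mm before the first press, so the cameras read roughly 0.7 mm high. A plane fit gave drops of 8.4, 8.5 and 9.1 mm at 45°, 165° and 285°, against the 9 mm expected. I took the shortfall to be depth noise and did not press again.

**Position check:** A crude outline-centre check of the lid read about 3 to 4 mm different before and after. I think this comes from the different height cut-offs and viewing conditions. In the final crop (side view) the case, key, ring box and shoehorn look unmoved.

**Not checked:** The rack, badges, saucer and soap dish were not looked at again, but the arm never went down near them.

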